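# Lock the cutlery caddy with its slot key

## Robot

A 7-joint arm with a two-finger parallel gripper is mounted at the origin on the work surface. World frame = base frame: x ahead of the robot, y to its left, z up, the work surface at z = 0. Lengths are in m, angles in rad, forces in N, time in s.
With the tool pointing down it reaches from about 0.4 to 0.85 m from the base axis. Payload 4.5 kg.
Tool frame: the origin (TCP) lies midway between the tips of the shut fingers; the grasp point (between the pads) lies 19 mm behind it; z points along the fingers, y is the direction in which the jaws open and shut (so a half turn about z gives the same grasp; the last joint's range is limited). The gripper opens to 88 mm and grips with 3 to 60 N. Pads are 18 mm wide; open, the fingers measure 123 mm over their backs; the gripper's body (75 mm by 187 mm) begins 45 mm behind the grasp point.
Start: joints at [1.18, 0.689, -0.195, 1.565, 0.157, 0.902, -0.215], TCP at [0.258, -0.569, 0.239] pointing down, gripper open.
Joint ranges: [-3.01, 3.01], [-0.46, 2.08], [-1.47, 1.51], [0.13, 2.56], [-1, 4.14], [0.04, 2.09], [-2.66, 2.66]. Speed limits (rad/s): [2.57, 2.57, 3.14, 3.14, 3.14, 3.14, 3.14].

## Interface

Orientations are given as a unit quaternion [x, y, z, w].
In Python, from plant import r gives the robot as it stands.
- The arm moves only by the tool play_rows, never from a script. Its argument "targets" is a list of rows, each an object of numbers: "jaw": the closure, from 0 (fully open) to 1 (shut); "dx", "dy", "dz": the shift along the tool's x, y, z in m; "yaw": the turn about the tool's z in rad. A call has exactly 5 rows; each row shifts and turns the pose as measured when the row begins, along the tool's axes as they then stand; what a row does not reach is not made up. A row lasts 1/10 s, in which the tool goes at most 50 mm and 8.59 degrees, less where a joint would pass 70% of its speed; a pose out of reach is approached as far as the arm can. A call with a gripper value outside its range is refused whole. The fingers move at their own pace and stop on an object; "squeeze" is the grip in N (left out, the last holds). Time passes only in rows, so rows that do not move let the fingers close, or fill a call up. It gives the time, the measured TCP pose, the force and the opening at its end, in the units of the state.
- r.get_state(): the state, without advancing time (a new reading comes with each control period).
- r.snapshot(name): name is "scene" or "top" or "wrist"; returns a dict with "frame" (384x512x3 uint8, red, green, blue), "z_map" (384x512 float32, m along the optical axis (not along the pixel's ray), 0 where there is no reading), "mtx" (3x3 intrinsics, pixels), "position" and "orientation" of the camera in the world; the wrist camera has in their place "T_tool_cam" (4x4, takes a point from camera to tool coordinates, whose origin is the TCP and whose axes are the flange's). Camera axes: x right, y up, looking along -z (the intrinsics and any distortion apply to the point x, -y, -z); pixel columns grow to the right and rows downward; lengths in m; the calibration is good to about 2 mm. A picture is of the moment at which its call begins: read the wrist's pose just before it.
- r.finish_job(): hands the job in, once; it reports no verdict.
The state is a dict: "clock": time; "q": joint angles; "qd": joint speeds; "joint_torque": joint torques, N m; "tool_pos": TCP position; "eef_rot": TCP orientation; "contact_force": force on the tool from outside, world axes, zero at the start; "moment": the same for the moment, N m; "opening": opening from 0.0 (shut) to 1.0 (fully open).
Only numpy, scipy, OpenCV 4.12 (cv2) and the standard library are available. Lean on these libraries where they do the work, as an engineer would, in place of code of your own. Each camera call takes 0.05 s, during which the arm holds its last target.

## Task

Lock the tray of the red cutlery caddy: take the orange key from its wooden stand, set its blade down into the slot of the caddy's round lock and turn it a quarter turn clockwise (seen from above) until it stops. Let go and leave the key standing upright in the slot. Do not turn the matching lock on the grey lunch container.

Things in the scene. Friction and masses are not known exactly. Their poses are not given: they have to be found in the camera images.
- key_grip (a point): Upright loose key, 80 g, centre of its orange handle: 50 mm long (x), 14 thick (y; pinch here), 50 tall (z up). Below: round black collar 40 across, 25 to 31 mm under this point, then a steel blade 44 long (x), 5 thick, tip 45 mm under it. The collar rests on a dark wooden stand 45 mm high, blade in its slot: it lifts straight out. Same after a half turn about z.
- caddy_slot (a point): Lock disc (60 mm across, light metal) on the deck of the red caddy (200 x 160 x 70 mm): middle of its slot, level with the disc's top, 90 mm above the counter; turns with it. Slot along x, right across, 10 mm wide, bevelled to 21 at the top, 16 deep. Seated, the key's collar rests on the disc, handle centre 31 mm above this point, blade along x. Caddy and lunch container may swap sides.
- caddy_cam (a joint): Turn of the caddy's lock, rad, growing clockwise from above: starts at 0 to 0.25 (0: slot runs front to back), 1.57 locked at a rigid stop, slot parallel to the white tray front, yellow tongue over it. Stays where left; friction 0.08 N m. The blade has about 6 degrees of play in the slot, so the key must turn a little further than the lock.
- box_cam (a joint): Turn of the identical lock on the lid of the grey lunch container (194 x 158 x 68 mm): 0 rad at the start, to be left there.
Things that resemble listed ones, but are neither listed nor needed, are in the scene too. Of the things that look like the part that bears key_grip, the middle-sized one is meant.

How it is judged:
On the way, in this order (a step that is already met when the one before it is completed fails the run):
1. the key's blade is down in the slot of the caddy's lock, before the lock is turned (z of key_grip in the frame of caddy_slot below 0.037 m and horizontal distance between key_grip and caddy_slot below 0.015 m and angle between the x axis of key_grip and the x axis of caddy_slot, either way round below 0.25 rad and value of joint caddy_cam below 0.6 rad), for 0.1 s.
2. the lock is turned home with the blade in its slot (value of joint caddy_cam above 1.36 rad and z of key_grip in the frame of caddy_slot below 0.039 m and horizontal distance between key_grip and caddy_slot below 0.018 m), for 0.1 s.
At the end, for the whole second after the job is handed in: The caddy's lock stands at 1.36 rad or more (within 12 degrees of its stop), the key stands in its slot, let go, within 11 degrees of upright, its handle centre within 18 mm of the lock's axis and less than 39 mm above the disc's top; the container's lock is below 0.15 rad (all of step 2 and angle between key_grip's own z axis and vertical below 0.2 rad and value of joint box_cam below 0.15 rad); the robot touches nothing.
It fails at once if the lunch container's lock is turned (value of joint box_cam above 0.15 rad).
It also fails if it takes over 42 s, if anything falls off the work surface, if the arm or the gripper's body presses on something with over 40 N, if the wrist force passes 120 N, or if a joint passes its speed limit or range.

## Working session

There is one attempt and no reset: what is moved stays moved. The work goes in short steps, Python scripts to look and compute and a tool call to move; the robot and the scene stay as the last step left them, time stands still between calls to the robot, and variables do not carry over. Pictures are saved under pics/ and viewed, and the job is handed in when it is done.

Besides the shell and the picture viewer there is one more tool, called as a command line: name --argument value ..., lists and objects as JSON in quotes. play_rows: Moves the arm, as the interface text tells. Its arguments: {"type":"object","properties":{"targets":{"type":"array"},"squeeze":{"type":"number"}},"required":["targets"]}

```bash
mkdir -p pics; ls; python3 - <<'E'
from plant import r
import cv2
s=r.get_state();print(s)
for n in("scene","top"):
    d=r.snapshot(n);print(n,d["mtx"],d["position"],d["orientation"],[k for k in d])
    cv2.imwrite(f"pics/{n}0.png",d["frame"][:,:,::-1])
    import numpy as np; np.savez(f"{n}0.npz",**{k:np.array(v) for k,v in d.items()})
E
```

```text
pics
{'clock': 0.0, 'q': array([ 1.17980066,  0.68997687, -0.19453042,  1.56633866,  0.15730808,
        0.90253844, -0.21511604]), 'qd': array([-0.00056167, -0.00103695, -0.00101302, -0.00080269, -0.00052655,
        0.00016506,  0.00119495]), 'joint_torque': array([ 1.19663237e-04, -5.27555859e+01, -1.26680911e+00, -1.53428435e+01,
       -5.25914936e-02,  6.77533069e-03,  1.87236465e-04]), 'tool_pos': array([ 0.25727742, -0.56888443,  0.23791635]), 'eef_rot': array([ 9.77518821e-01,  2.10846111e-01, -2.63631387e-04, -8.95621710e-04]), 'contact_force': array([-0.11205924,  0.68282078, -0.35840554]), 'moment': array([ 0.01788741, -0.02414042,  0.03404764]), 'opening': 1.0024926845659043}
scene [[365.55961068   0.         253.16120732]
 [  0.         365.55961068 193.71640588]
 [  0.           0.           1.        ]] [0.96883177 0.43672667 0.5143279 ] [0.18694134 0.44037043 0.80226022 0.35707892] ['frame', 'z_map', 'mtx', 'position', 'orientation']
top [[492.83886299   0.         252.26519642]
 [  0.         492.83886299 194.85632326]
 [  0.           0.           1.        ]] [ 0.30314408 -0.00499257  1.12453478] [-0.05269639  0.06740488  0.7061667  -0.70285722] ['frame', 'z_map', 'mtx', 'position', 'orientation']
```

View pics/scene0.png

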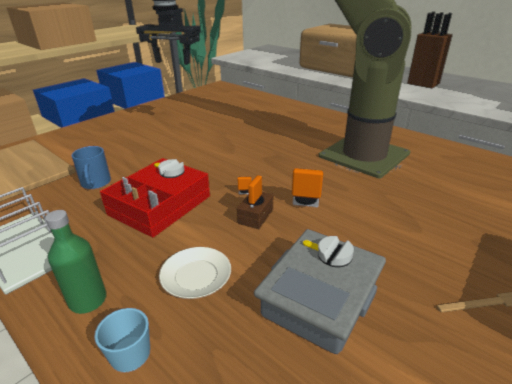

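View pics/top0.png

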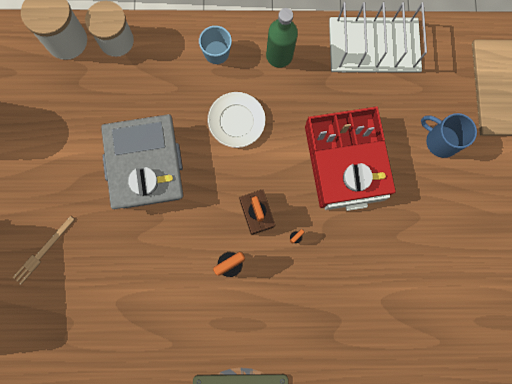

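The scene view shows the red caddy on the left, around (160,190), and the grey container on the right, around (325,285). In the top view the middle-sized key is on its dark stand at about (257,209). The caddy's lock is at (358,177) and the container's lock, which must not be turned, is at (142,181). A larger key at (229,264) and a small one at (296,236) are decoys.

```bash
cat > h.py <<'E'
import numpy as np, cv2
from scipy.spatial.transform import Rotation as R
def load(n): return dict(np.load(n))
def rays(d,uv):
    uv=np.atleast_2d(uv).astype(float);K=d["mtx"]
    c=np.c_[(uv[:,0]-K[0,2])/K[0,0],-(uv[:,1]-K[1,2])/K[1,1],-np.ones(len(uv))]
    return d["position"],R.from_quat(d["orientation"]).apply(c)
def plane(d,uv,z):
    o,v=rays(d,uv); return o+v*((z-o[2])/v[:,2])[:,None]
def depth(d,mask):
    ys,xs=np.nonzero(mask&(d["z_map"]>0)); o,v=rays(d,np.c_[xs,ys]); return o+v*d["z_map"][ys,xs][:,None]
def blobs(m,amin=15):
    n,l,s,c=cv2.connectedComponentsWithStats(m.astype(np.uint8)); return [(l==i,s[i],c[i]) for i in range(1,n) if s[i,4]>=amin]
E
python3 - <<'E'
from h import *
d=load("top0.npz"); f=d["frame"]; hsv=cv2.cvtColor(f,cv2.COLOR_RGB2HSV)
print("counter z",np.median(depth(d,np.pad(np.ones((10,10),bool),((300,74),(300,202))))[:,2]))
H,S,V=cv2.split(hsv)
om=(H>=5)&(H<=14)&(S>215)&(V>150)
for m,s,c in blobs(om):
    P=depth(d,m); top=P[P[:,2]>P[:,2].max()-.012]
    (cx,cy),wh,a=cv2.minAreaRect((top[:,:2]*1000).astype(np.float32)); print("orange",c,s[4],"top z",np.percentile(top[:,2],[10,50,90]).round(3),(cx,cy),wh,a)
# lock discs
lm=(S<40)&(V>170)
for m,s,c in blobs(lm,60):
    P=depth(d,m); print("light",c,s,np.median(P,0).round(4))
for nm,(x0,x1,y0,y1) in dict(l=(320,400,140,215),k=(225,320,185,285)).items():
    cv2.imwrite(f"pics/{nm}c.png",cv2.resize(f[y0:y1,x0:x1,::-1],None,fx=6,fy=6,interpolation=cv2.INTER_NEAREST))
E
```

```text
counter z 0.00046317297690312564
light [10.74752475  3.88118812] [  0   0  24   9 202] [ 1.4212  0.9378 -0.7511]
light [80.77725118  3.60189573] [ 67   0  31   9 211] [ 1.425   0.6527 -0.7496]
light [125.52586207   4.73275862] [113   1  21   9 116] [ 1.4214  0.4688 -0.75  ]
light [165.97018349   6.23394495] [135   2  68   8 436] [ 1.4134  0.2998 -0.7497]
light [353.28225278  35.92468893] [ 330    2   45   65 1527] [ 0.8832 -0.2784  0.0125]
light [384.59448276  41.36      ] [376   2  18  66 725] [ 0.8665 -0.3491  0.0127]
light [403.01944444  41.72777778] [394   3  19  65 720] [ 0.8652 -0.3942  0.0127]
light [423.75        26.84722222] [422   2   5  50  72] [ 0.8716 -0.4199  0.092 ]
light [233.11336032   7.57894737] [204   5  68   5 247] [ 1.4086  0.0375 -0.7502]
light [288.7029703   12.34653465] [273   8  43  13 202] [ 0.846  -0.101   0.1889]
light [416.30603448  41.43534483] [413  23   8  40 232] [ 0.8727 -0.431   0.0124]
light [349.87421384  67.59119497] [332  63  41   8 159] [ 0.8019 -0.264   0.0115]
light [236.28890695 119.22958147] [ 208   92   57   55 2461] [0.6756 0.0082 0.0105]
light [364.57575758 175.59848485] [358 163  14  27 264] [ 0.5231 -0.2691  0.0894]
light [349.66081871 176.63157895] [344 165  12  24 171] [ 0.5195 -0.2375  0.0905]
light [149.6        178.95714286] [144 167  12  26 210] [0.5165 0.1925 0.0877]
light [133.06741573 181.42696629] [128 169  11  25 178] [0.511  0.2269 0.0879]
light [358.93233083 200.65413534] [328 195  62  12 133] [ 0.4726 -0.2635  0.0562]
```

```bash
ls pics
```

```text
kc.png
lc.png
scene0.png
top0.png
```

View pics/lc.png

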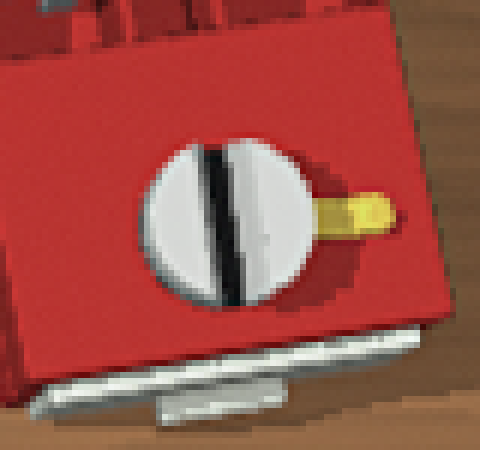

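View pics/kc.png

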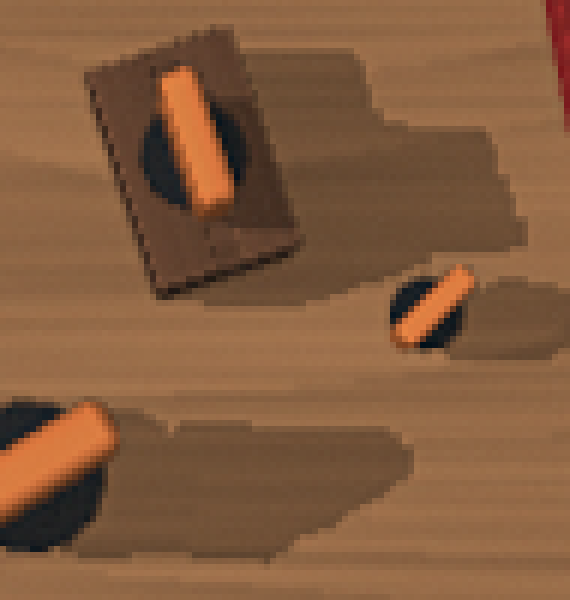

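```bash
python3 - <<'E'
from h import *
d=load("top0.npz"); f=d["frame"]; H,S,V=cv2.split(cv2.cvtColor(f,cv2.COLOR_RGB2HSV))
for u,v in((257,205),(258,212),(229,264),(296,237)): print(f[v,u],H[v,u],S[v,u],V[v,u])
om=(H>=5)&(H<=14)&(f[...,0]>170)&(f[...,2]<70)&(np.arange(384)[:,None]>180)&(np.arange(384)[:,None]<290)
for m,s,c in blobs(om):
    P=depth(d,m); zt=np.percentile(P[:,2],90); mt=P[P[:,2]>zt-.008]
    (cx,cy),wh,a=cv2.minAreaRect((mt[:,:2]*1000).astype(np.float32)); print("orange",c,s[4],"ztop",zt.round(4),cx,cy,wh,a)
# caddy disc: top circle + slot by dark mask inside
lm=((S<40)&(V>150)); sub=np.zeros_like(lm); sub[155:200,335:380]=1
m=lm&sub
cs=np.argwhere(m)[:,::-1]
hull=cv2.convexHull(cs.astype(np.float32)); print("ell",cv2.fitEllipse(hull), "ctr world",plane(d,cv2.fitEllipse(hull)[0],.09))
dk=(V<60)&sub
for b,s,c in blobs(dk,20):
    P=plane(d,np.argwhere(b)[:,::-1],.09); mu=P.mean(0); w,E=np.linalg.eigh(np.cov(P[:,:2].T)); print("slot",c,s,mu,np.sqrt(w)*3.46,E[:,1],np.arctan2(E[1,1],E[0,1]))
# long edges of light half-discs
E
```

```text
[219 125  67] 11 177 219
[219 130  68] 12 176 219
[218 125  65] 12 179 218
[224 128  67] 12 179 224
orange [256.86259542 207.42748092] 131 ztop 0.1031 452.7863464355469 -36.927406311035156 (47.49829864501953, 10.883173942565918) 18.262109756469727
orange [297.06153846 235.4       ] 65 ztop 0.0533 397.3427429199219 -125.40741729736328 (7.7787370681762695, 32.52522659301758) 44.23683166503906
orange [227.82771536 263.08988764] 267 ztop 0.1011 337.0744323730469 23.998756408691406 (17.007658004760742, 66.27281188964844) 30.943567276000977
ell ((362.9097595214844, 182.00799560546875), (29.398828506469727, 44.66322708129883), 136.4075927734375) ctr world [[ 0.50809144 -0.26527432  0.09      ]]
slot [356.76470588 177.58823529] [354 165   7  26  85] [ 0.51786272 -0.25241033  0.09      ] [0.00708995 0.05793973] [-0.99615368 -0.08762337] -3.0538567693323735
```

The middle key is at (0.453,-0.037) with its handle top at about 0.101–0.103 (expected 0.101) and yaw about 18°. The caddy slot is near (0.519,-0.253) with yaw about 5–8°. Next I move above the key.

play_rows --targets '[{"dx": 0.033,"dy": -0.033,"dz": 0,"yaw": 0,"jaw": 0},{"dx": 0.033,"dy": -0.033,"dz": 0,"yaw": 0,"jaw": 0},{"dx": 0.033,"dy": -0.033,"dz": 0,"yaw": 0,"jaw": 0},{"dx": 0.033,"dy": -0.033,"dz": 0,"yaw": 0,"jaw": 0},{"dx": 0.033,"dy": -0.033,"dz": 0,"yaw": 0,"jaw": 0}]' --squeeze 30

```text
clock: 0.6
tool_pos: [0.3378, -0.351, 0.235]
eef_rot: [0.979, 0.203, -0.002, 0.0]
contact_force: [1.9, -0.7, -0.3]
opening: 1.001
```

```bash
cat >> h.py <<'E'
def go(s,x,y,z,yawdeg):
    Rm=R.from_quat(s["eef_rot"]); X=Rm.as_matrix()[:,0]
    cur=np.degrees(np.arctan2(X[1],X[0])); dl=Rm.inv().apply(np.array([x,y,z])-s["tool_pos"])
    dyaw=-(yawdeg-cur); dyaw=(dyaw+180)%360-180
    tilt=np.degrees(np.arccos(-Rm.as_matrix()[2,2]))
    print("pos",s["tool_pos"].round(4),"yaw",cur.round(2),"tilt",tilt.round(2),"d tool",dl.round(4),"dyaw rad",np.radians(dyaw).round(4),"q7",s["q"][6].round(2),"F",s["contact_force"].round(1),"op",round(s["opening"],3))
E
python3 -c "
from h import *;from plant import r
go(r.get_state(),.4528,-.0369,.20,18.3)"
```

```text
pos [ 0.3378 -0.351   0.235 ] yaw 23.46 tilt 0.22 d tool [ 0.2307 -0.2423  0.0341] dyaw rad 0.0901 q7 -0.61 F [ 1.9 -0.7 -0.3] op 1.001
```

play_rows --targets '[{"dx": 0.034,"dy": -0.035,"dz": 0.003,"yaw": 0,"jaw": 0},{"dx": 0.034,"dy": -0.035,"dz": 0.003,"yaw": 0,"jaw": 0},{"dx": 0.034,"dy": -0.035,"dz": 0.003,"yaw": 0,"jaw": 0},{"dx": 0.034,"dy": -0.035,"dz": 0.003,"yaw": 0,"jaw": 0},{"dx": 0.034,"dy": -0.035,"dz": 0.003,"yaw": 0,"jaw": 0}]'

```text
clock: 1.1
tool_pos: [0.4246, -0.117, 0.219]
eef_rot: [0.979, 0.202, -0.002, 0.001]
contact_force: [0.5, 0.0, -0.4]
opening: 1.0
```

```bash
python3 -c "
from h import *;from plant import r
go(r.get_state(),.4528,-.0369,.20,18.3)"
```

```text
pos [ 0.4246 -0.117   0.219 ] yaw 23.31 tilt 0.19 d tool [ 0.0576 -0.0624  0.0188] dyaw rad 0.0875 q7 -1.13 F [ 0.5  0.  -0.4] op 1.0
```

play_rows --targets '[{"dx": 0.028,"dy": -0.03,"dz": 0.008,"yaw": 0,"jaw": 0},{"dx": 0.028,"dy": -0.03,"dz": 0.006,"yaw": 0,"jaw": 0},{"dx": 0,"dy": 0,"dz": 0,"yaw": 0.09,"jaw": 0},{"dx": 0,"dy": 0,"dz": 0,"yaw": 0,"jaw": 0},{"dx": 0,"dy": 0,"dz": 0,"yaw": 0,"jaw": 0}]'

```text
clock: 1.6
tool_pos: [0.4551, -0.027, 0.2033]
eef_rot: [0.986, 0.165, -0.001, -0.001]
contact_force: [-0.2, 0.5, 0.3]
opening: 1.0
```

```bash
python3 - <<'E'
from h import *;from plant import r
s=r.get_state();go(s,.4528,-.0369,.20,18.3)
d=r.snapshot("wrist");print(d["T_tool_cam"],d["mtx"])
np.savez("w0.npz",frame=d["frame"],z_map=d["z_map"],mtx=d["mtx"],T=d["T_tool_cam"],tp=s["tool_pos"],tq=s["eef_rot"])
cv2.imwrite("pics/w0.png",d["frame"][:,:,::-1])
E
```

```text
pos [ 0.4551 -0.027   0.2033] yaw 19.05 tilt 0.17 d tool [-0.0054  0.0086  0.0033] dyaw rad 0.013 q7 -1.36 F [-0.2  0.5  0.3] op 1.0
[[ 1.61347409e-04  9.48717269e-01  3.16125793e-01  8.17874338e-02]
 [ 9.99999310e-01  2.14880715e-04 -1.15526272e-03  1.69243470e-04]
 [-1.16394703e-03  3.16125762e-01 -9.48716579e-01 -1.46361692e-01]
 [ 0.00000000e+00  0.00000000e+00  0.00000000e+00  1.00000000e+00]] [[329.35565181   0.         252.66072828]
 [  0.         329.35565181 190.2082671 ]
 [  0.           0.           1.        ]]
```

View pics/w0.png

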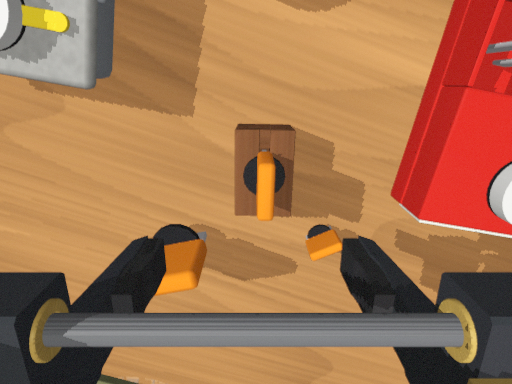

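The wrist view shows the middle key upright in its stand. The handle top runs from about (265,155) to (265,215), aligned with the tool x axis. The decoys are at (180,265) and (322,243).

```bash
cat >> h.py <<'E'
def wcam(d):
    Rt=R.from_quat(d["tq"]); T=d["T"]
    d["position"]=Rt.apply(T[:3,3])+d["tp"]; d["orientation"]=(Rt*R.from_matrix(T[:3,:3])).as_quat(); return d
def snapw(r,nm):
    s=r.get_state(); d=r.snapshot("wrist")
    o=dict(frame=d["frame"],z_map=d["z_map"],mtx=d["mtx"],T=d["T_tool_cam"],tp=s["tool_pos"],tq=s["eef_rot"])
    np.savez(nm+".npz",**o); cv2.imwrite(f"pics/{nm}.png",d["frame"][:,:,::-1]); return wcam(o)
E
python3 - <<'E'
from h import *
d=wcam(load("w0.npz")); f=d["frame"]; H,S,V=cv2.split(cv2.cvtColor(f,cv2.COLOR_RGB2HSV))
om=(H>=8)&(H<=20)&(S>190)&(V>150)
for m,s,c in blobs(om,50):
    P=depth(d,m); zt=np.percentile(P[:,2],85); t=P[P[:,2]>zt-.006]
    print(c,s,zt.round(4),cv2.minAreaRect((t[:,:2]*1000).astype(np.float32)),t.mean(0).round(4))
E
```

```text
[264.82158399 186.33072237] [ 256  152   19   69 1149] 0.1017 ((455.504638671875, -37.960601806640625), (48.27008819580078, 13.57906436920166), 19.252532958984375) [ 0.4566 -0.0373  0.1007]
[323.44972826 244.66032609] [306 230  36  31 736] 0.05 ((399.6141052246094, -125.83609008789062), (9.723268508911133, 34.69596481323242), 43.6601676940918) [ 0.4006 -0.1251  0.049 ]
[179.5195122  267.11646341] [ 155  240   47   56 1640] 0.0988 ((379.4971618652344, 2.028013229370117), (30.474380493164062, 103.22527313232422), 83.33839416503906) [0.3508 0.0073 0.099 ]
```

play_rows --targets '[{"dx": -0.0045,"dy": 0.0095,"dz": 0.02,"yaw": 0,"jaw": 0},{"dx": 0,"dy": 0,"dz": 0.04,"yaw": 0,"jaw": 0},{"dx": 0,"dy": 0,"dz": 0.03,"yaw": 0,"jaw": 0},{"dx": 0,"dy": 0,"dz": 0,"yaw": 0,"jaw": 0},{"dx": 0,"dy": 0,"dz": 0,"yaw": 0,"jaw": 0}]'

```text
clock: 2.15
tool_pos: [0.4549, -0.0443, 0.113]
eef_rot: [0.987, 0.162, 0.002, 0.0]
contact_force: [0.4, 0.2, 0.2]
opening: 1.001
```

```bash
python3 - <<'E'
from h import *;from plant import r
go(r.get_state(),.454,-.0375,.059,19)
E
```

```text
pos [ 0.4549 -0.0443  0.113 ] yaw 18.68 tilt 0.19 d tool [ 0.0012 -0.0068  0.054 ] dyaw rad -0.0056 q7 -1.37 F [0.4 0.2 0.2] op 1.001
```

play_rows --targets '[{"dx": 0.001,"dy": -0.005,"dz": 0.0,"yaw": 0,"jaw": 0},{"dx": 0,"dy": 0,"dz": 0.02,"yaw": 0,"jaw": 0},{"dx": 0,"dy": 0,"dz": 0.018,"yaw": 0,"jaw": 0},{"dx": 0,"dy": 0,"dz": 0.008,"yaw": 0,"jaw": 0},{"dx": 0,"dy": 0,"dz": 0,"yaw": 0,"jaw": 0}]'

```text
clock: 2.65
tool_pos: [0.4591, -0.0391, 0.0725]
eef_rot: [0.987, 0.162, 0.008, 0.001]
contact_force: [-1.4, -0.0, -0.0]
opening: 1.002
```

```bash
python3 - <<'E'
from h import *;from plant import r
go(r.get_state(),.454,-.0375,.059,19)
E
```

```text
pos [ 0.4591 -0.0391  0.0725] yaw 18.61 tilt 0.94 d tool [-0.0045 -0.0032  0.0134] dyaw rad -0.0068 q7 -1.38 F [-1.4 -0.  -0. ] op 1.002
```

play_rows --targets '[{"dx": 0,"dy": 0,"dz": 0,"yaw": 0,"jaw": 0},{"dx": -0.004,"dy": -0.002,"dz": 0.006,"yaw": 0,"jaw": 0},{"dx": 0,"dy": 0,"dz": 0.006,"yaw": 0,"jaw": 0},{"dx": 0,"dy": 0,"dz": 0,"yaw": 0,"jaw": 0},{"dx": 0,"dy": 0,"dz": 0,"yaw": 0,"jaw": 0}]'

```text
clock: 3.15
tool_pos: [0.4559, -0.0383, 0.0623]
eef_rot: [0.987, 0.162, 0.01, 0.001]
contact_force: [0.6, -0.3, -0.8]
opening: 1.0
```

```bash
python3 - <<'E'
from h import *;from plant import r
s=r.get_state();go(s,.454,-.0375,.059,19);print(s["qd"].round(3),s["moment"].round(2))
E
```

```text
pos [ 0.4559 -0.0383  0.0623] yaw 18.62 tilt 1.19 d tool [-0.0017 -0.0014  0.0032] dyaw rad -0.0066 q7 -1.39 F [ 0.6 -0.3 -0.8] op 1.0
[-0.001  0.006  0.002 -0.     0.004 -0.004  0.001] [-0.    0.02  0.01]
```

play_rows --targets '[{"dx": -0.001,"dy": -0.001,"dz": 0.003,"yaw": 0,"jaw": 0},{"dx": 0,"dy": 0,"dz": 0,"yaw": 0,"jaw": 1},{"dx": 0,"dy": 0,"dz": 0,"yaw": 0,"jaw": 1},{"dx": 0,"dy": 0,"dz": 0,"yaw": 0,"jaw": 1},{"dx": 0,"dy": 0,"dz": 0,"yaw": 0,"jaw": 1}]' --squeeze 40

```text
clock: 3.65
tool_pos: [0.4548, -0.0376, 0.0591]
eef_rot: [0.987, 0.162, 0.01, 0.001]
contact_force: [0.4, -0.2, 0.1]
opening: 0.661
```

play_rows --targets '[{"dx": 0,"dy": 0,"dz": 0,"yaw": 0,"jaw": 1},{"dx": 0,"dy": 0,"dz": 0,"yaw": 0,"jaw": 1},{"dx": 0,"dy": 0,"dz": 0,"yaw": 0,"jaw": 1},{"dx": 0,"dy": 0,"dz": 0,"yaw": 0,"jaw": 1},{"dx": 0,"dy": 0,"dz": 0,"yaw": 0,"jaw": 1}]'

```text
clock: 4.15
tool_pos: [0.4549, -0.0377, 0.0592]
eef_rot: [0.987, 0.162, 0.011, 0.001]
contact_force: [0.0, 0.6, 0.5]
opening: 0.205
```

```bash
python3 - <<'E'
from h import *;from plant import r
s=r.get_state();go(s,.454,-.0375,.059,19);print(s["qd"].round(3),s["moment"].round(2))
E
```

```text
pos [ 0.4549 -0.0377  0.0592] yaw 18.61 tilt 1.23 d tool [-0.0008 -0.0005  0.0002] dyaw rad -0.0068 q7 -1.39 F [0.  0.6 0.5] op 0.205
[ 0.    -0.001  0.001  0.002  0.002 -0.     0.   ] [0.03 0.05 0.  ]
```

play_rows --targets '[{"dx": 0,"dy": 0,"dz": 0,"yaw": 0,"jaw": 1},{"dx": 0,"dy": 0,"dz": 0,"yaw": 0,"jaw": 1},{"dx": 0,"dy": 0,"dz": 0,"yaw": 0,"jaw": 1},{"dx": 0,"dy": 0,"dz": -0.01,"yaw": 0,"jaw": 1},{"dx": 0,"dy": 0,"dz": -0.02,"yaw": 0,"jaw": 1}]'

```text
clock: 4.65
tool_pos: [0.4529, -0.0376, 0.0886]
eef_rot: [0.987, 0.162, 0.008, 0.001]
contact_force: [-0.6, 0.3, -0.2]
opening: 0.154
```

play_rows --targets '[{"dx": 0,"dy": 0,"dz": -0.03,"yaw": 0,"jaw": 1},{"dx": 0,"dy": 0,"dz": -0.03,"yaw": 0,"jaw": 1},{"dx": 0,"dy": 0,"dz": -0.03,"yaw": 0,"jaw": 1},{"dx": 0,"dy": 0,"dz": -0.01,"yaw": 0,"jaw": 1},{"dx": 0,"dy": 0,"dz": 0,"yaw": 0,"jaw": 1}]'

```text
clock: 5.15
tool_pos: [0.4503, -0.038, 0.1968]
eef_rot: [0.987, 0.162, 0.01, 0.001]
contact_force: [-0.1, -0.1, -1.3]
opening: 0.156
```

```bash
python3 - <<'E'
from h import *;from plant import r
s=r.get_state();go(s,.519,-.253,.18,10);print(s["qd"].round(3),s["moment"].round(2))
E
```

```text
pos [ 0.4503 -0.038   0.1968] yaw 18.62 tilt 1.1 d tool [-0.0039  0.2256  0.018 ] dyaw rad 0.1504 q7 -1.36 F [-0.1 -0.1 -1.3] op 0.156
[ 0.002 -0.019 -0.001  0.006 -0.001  0.005  0.003] [-0.01  0.03 -0.02]
```

play_rows --targets '[{"dx": 0,"dy": 0.04,"dz": 0,"yaw": 0,"jaw": 1},{"dx": 0,"dy": 0.04,"dz": 0,"yaw": 0,"jaw": 1},{"dx": 0,"dy": 0.025,"dz": 0,"yaw": 0,"jaw": 1},{"dx": 0,"dy": 0,"dz": 0,"yaw": 0.1,"jaw": 1},{"dx": 0,"dy": 0,"dz": 0,"yaw": 0,"jaw": 1}]'

```text
clock: 5.65
tool_pos: [0.4831, -0.1398, 0.196]
eef_rot: [0.994, 0.113, 0.008, 0.0]
contact_force: [-0.4, 0.2, -1.7]
opening: 0.154
```

play_rows --targets '[{"dx": 0,"dy": 0,"dz": 0,"yaw": 0.05,"jaw": 1},{"dx": 0,"dy": 0,"dz": 0,"yaw": 0,"jaw": 1},{"dx": 0,"dy": 0,"dz": 0,"yaw": 0,"jaw": 1},{"dx": 0,"dy": 0,"dz": 0,"yaw": 0,"jaw": 1},{"dx": 0,"dy": 0,"dz": 0,"yaw": 0,"jaw": 1}]'

```text
clock: 6.15
tool_pos: [0.4808, -0.1378, 0.1943]
eef_rot: [0.996, 0.094, 0.005, -0.001]
contact_force: [0.5, 0.1, -0.3]
opening: 0.156
```

```bash
python3 - <<'E'
from h import *;from plant import r
s=r.get_state();go(s,.519,-.253,.18,10);print(s["qd"].round(3),s["moment"].round(2))
snapw(r,"w1")
E
```

```text
pos [ 0.4808 -0.1378  0.1943] yaw 10.74 tilt 0.61 d tool [0.0159 0.1203 0.0144] dyaw rad 0.0129 q7 -1.27 F [ 0.5  0.1 -0.3] op 0.156
[-0.003  0.002 -0.005  0.004  0.004 -0.     0.006] [0.01 0.07 0.02]
```

View pics/w1.png

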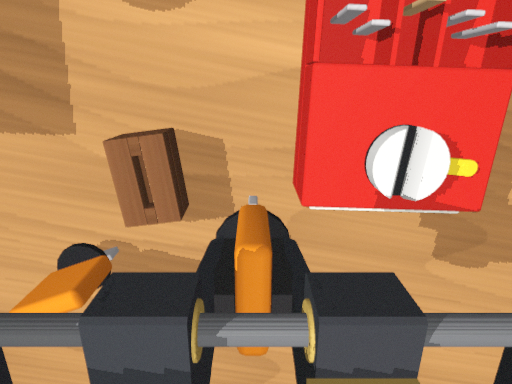

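The wrist view shows the stand empty and the key in the gripper. The blade tip is visible at (253,200). The caddy's lock disc is at about (408,162), with its slot from (413,127) to (398,195).

```bash
python3 - <<'E'
from h import *
d=wcam(load("w1.npz")); f=d["frame"]
cv2.imwrite("pics/w1c.png",cv2.resize(f[115:210,355:490,::-1],None,fx=6,fy=6,interpolation=cv2.INTER_CUBIC)[:600,:800])
H,S,V=cv2.split(cv2.cvtColor(f,cv2.COLOR_RGB2HSV))
box=np.zeros(V.shape,bool);box[115:210,355:455]=1
dk=(V<70)&box
for b,s,c in blobs(dk,20):
    P=plane(d,np.argwhere(b)[:,::-1],.09); w,E=np.linalg.eigh(np.cov(P[:,:2].T)); print("slot",c,s,P.mean(0).round(4),np.sqrt(w)*3.46,np.degrees(np.arctan(E[1,1]/E[0,1])))
lt=(S<90)&(V>90)&box
P=depth(d,lt); print("disc z pct",np.percentile(P[:,2],[10,50,90]).round(4))
t=P[P[:,2]>np.median(P[:,2])-.003]
c,rad=cv2.minEnclosingCircle((t[:,:2]*1000).astype(np.float32)); print("circle",c,rad,"bbox",t.min(0),t.max(0))
# also reproject on .09
q=plane(d,np.argwhere(lt)[:,::-1],.09); print(cv2.minEnclosingCircle((q[:,:2]*1000).astype(np.float32)))
# caddy deck orientation
red=((H<5)|(H>175))&(S>180)&(V>120)
P=depth(d,red); t=P[(P[:,2]>.064)&(P[:,2]<.076)]; print("deck",np.median(t[:,2]),cv2.minAreaRect((t[:,:2]*1000).astype(np.float32)))
ye=(H>22)&(H<35)&(S>150)&(V>150)&(np.arange(512)>430)&(np.arange(384)[:,None]<220)
P=depth(d,ye); print("tongue",P.mean(0))
E
```

```text
slot [404.45530146 159.56548857] [393 125  23  70 481] [ 0.5268 -0.2499  0.09  ] [0.00542377 0.05503903] 5.130628616051607
disc z pct [0.0783 0.0898 0.0912]
circle (522.982177734375, -255.80491638183594) 30.65919303894043 bbox [ 0.49481009 -0.28602777  0.0868331 ] [ 0.55229121 -0.22548973  0.0927656 ]
((513.7088012695312, -249.11685180664062), 42.19091796875)
deck 0.07049739670681468 ((561.2662353515625, -249.74522399902344), (163.9783935546875, 160.2097930908203), 8.926712989807129)
tongue [ 0.52806593 -0.30635317  0.07555719]
```

View pics/w1c.png

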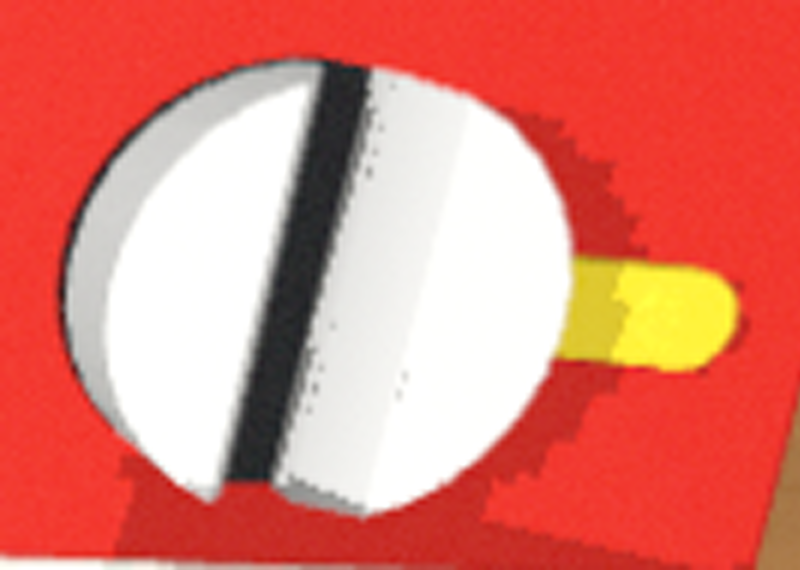

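```bash
python3 - <<'E'
from h import *
d=wcam(load("w1.npz"));f=d["frame"]
A=plane(d,np.array([[312/6,75/6],[220/6,500/6],[470/6,95/6],[365/6,515/6]])+[354.6,114.6],.09)
for a,b in((A[0],A[1]),(A[2],A[3])): v=a-b; print(a.round(4),b.round(4),"yaw",np.degrees(np.arctan2(v[1],v[0])),"len",np.linalg.norm(v))
m=(A[0]+A[1]+A[2]+A[3])/4; u=(A[0]-A[1]+A[2]-A[3]);u/=np.linalg.norm(u); n=np.array([-u[1],u[0],0]);print("mid",m,"width",[(x-m)@n for x in A])
# bright top only outline -> circle fit (rim right arc & left arc)
V=f.min(2); box=np.zeros(V.shape,bool);box[115:210,355:455]=1
q=plane(d,np.argwhere((V>195)&box)[:,::-1],.09); h=cv2.convexHull((q[:,:2]*1000).astype(np.float32))[:,0]
print("mincirc",cv2.minEnclosingCircle(h))
w=np.abs((h/1000-m[:2])@n[:2])>.0; s=np.linalg.lstsq(np.c_[2*h,np.ones(len(h))],(h**2).sum(1),rcond=None)[0]; print("lsq",s[:2],np.sqrt(s[2]+s[:2]@s[:2]))
E
```

```text
[ 0.5513 -0.2434  0.09  ] [ 0.4948 -0.2497  0.09  ] yaw 6.410425323238071 len 0.056814525598727496
[ 0.5526 -0.2638  0.09  ] [ 0.4964 -0.2696  0.09  ] yaw 5.917241225141417 len 0.056498859309236905
mid [ 0.52378664 -0.25661804  0.09      ] width [np.float64(0.010230380470563035), np.float64(0.009986541597129776), np.float64(-0.010230380470562963), np.float64(-0.009986541597129708)]
mincirc ((513.7369995117188, -248.748291015625), 41.99129867553711)
lsq [ 516.78027514 -249.62318122] 36.14148116773688
```

```bash
python3 - <<'E'
from h import *;from plant import r
go(r.get_state(),.5225,-.257,.15,6.2)
E
```

```text
pos [ 0.4808 -0.1377  0.1943] yaw 10.73 tilt 0.61 d tool [0.0183 0.1249 0.0444] dyaw rad 0.0791 q7 -1.27 F [ 0.1 -0.   0.1] op 0.156
```

play_rows --targets '[{"dx": 0.006,"dy": 0.03,"dz": 0,"yaw": 0,"jaw": 1},{"dx": 0.006,"dy": 0.04,"dz": 0,"yaw": 0,"jaw": 1},{"dx": 0.006,"dy": 0.03,"dz": 0.01,"yaw": 0,"jaw": 1},{"dx": 0,"dy": 0.018,"dz": 0,"yaw": 0,"jaw": 1},{"dx": 0,"dy": 0,"dz": 0,"yaw": 0.07,"jaw": 1}]'

```text
clock: 6.7
tool_pos: [0.5227, -0.2526, 0.1839]
eef_rot: [0.998, 0.062, 0.005, -0.001]
contact_force: [0.1, -0.4, -1.0]
opening: 0.155
```

play_rows --targets '[{"dx": 0,"dy": 0,"dz": 0,"yaw": 0,"jaw": 1},{"dx": 0,"dy": 0,"dz": 0,"yaw": 0,"jaw": 1},{"dx": 0,"dy": 0,"dz": 0,"yaw": 0,"jaw": 1},{"dx": 0,"dy": 0,"dz": 0,"yaw": 0,"jaw": 1},{"dx": 0,"dy": 0,"dz": 0,"yaw": 0,"jaw": 1}]'

```text
clock: 7.2
tool_pos: [0.5223, -0.2512, 0.1837]
eef_rot: [0.998, 0.065, 0.005, -0.002]
contact_force: [0.3, 0.2, -0.9]
opening: 0.154
```

```bash
python3 - <<'E'
from h import *;from plant import r
go(r.get_state(),.5225,-.257,.135,6.2)
E
```

```text
pos [ 0.5223 -0.2512  0.1837] yaw 7.43 tilt 0.6 d tool [-0.001   0.0059  0.0487] dyaw rad 0.0214 q7 -1.14 F [ 0.3  0.2 -0.9] op 0.154
```

play_rows --targets '[{"dx": -0.001,"dy": 0.005,"dz": 0.01,"yaw": 0.02,"jaw": 1},{"dx": 0,"dy": 0,"dz": 0.02,"yaw": 0,"jaw": 1},{"dx": 0,"dy": 0,"dz": 0.015,"yaw": 0,"jaw": 1},{"dx": 0,"dy": 0,"dz": 0.003,"yaw": 0,"jaw": 1},{"dx": 0,"dy": 0,"dz": 0,"yaw": 0,"jaw": 1}]'

```text
clock: 7.7
tool_pos: [0.5227, -0.2568, 0.1329]
eef_rot: [0.999, 0.054, 0.005, -0.001]
contact_force: [0.0, -0.0, -1.9]
opening: 0.157
```

```bash
python3 - <<'E'
from h import *;from plant import r
go(r.get_state(),.5225,-.257,.104,6.2)
snapw(r,"w2")
d=r.snapshot("scene");cv2.imwrite("pics/scene2.png",cv2.resize(d["frame"][100:240,80:260,::-1],None,fx=4,fy=4,interpolation=cv2.INTER_CUBIC))
E
```

```text
pos [ 0.5227 -0.2568  0.1329] yaw 6.16 tilt 0.63 d tool [-0.0005  0.0002  0.0289] dyaw rad -0.0007 q7 -1.16 F [ 0.  -0.  -1.9] op 0.157
```

View pics/w2.png

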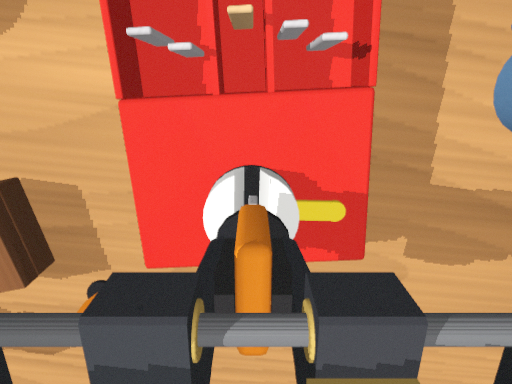

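View pics/scene2.png

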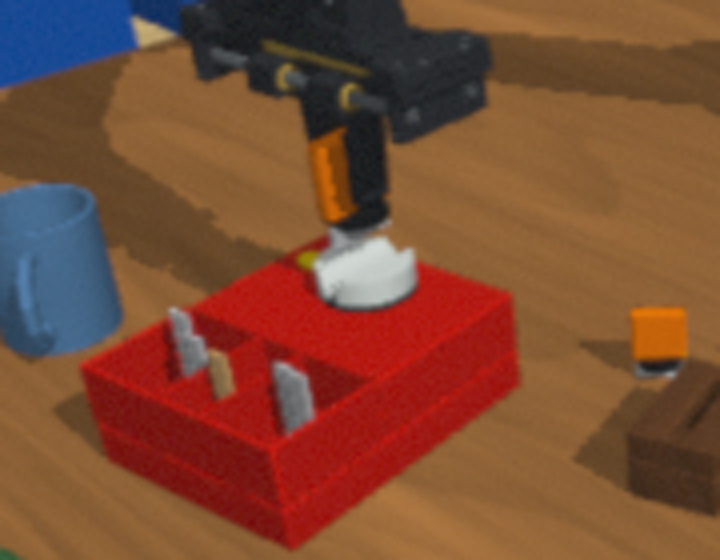

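The blade tip at (253,200) lines up with the slot at (252,180), and the tip is just above the disc. Now I lower it.

play_rows --targets '[{"dx": 0,"dy": 0,"dz": 0.008,"yaw": 0,"jaw": 1},{"dx": 0,"dy": 0,"dz": 0.008,"yaw": 0,"jaw": 1},{"dx": 0,"dy": 0,"dz": 0.005,"yaw": 0,"jaw": 1},{"dx": 0,"dy": 0,"dz": 0.0,"yaw": 0,"jaw": 1},{"dx": 0,"dy": 0,"dz": 0,"yaw": 0,"jaw": 1}]'

```text
clock: 8.3
tool_pos: [0.5244, -0.2574, 0.1123]
eef_rot: [0.999, 0.054, 0.007, -0.0]
contact_force: [0.1, 0.2, -0.9]
opening: 0.155
```

```bash
python3 - <<'E'
from h import *;from plant import r
go(r.get_state(),.5225,-.257,.104,6.2)
E
```

```text
pos [ 0.5244 -0.2574  0.1123] yaw 6.15 tilt 0.83 d tool [-0.002  -0.0006  0.0083] dyaw rad -0.0008 q7 -1.16 F [ 0.1  0.2 -0.9] op 0.155
```

play_rows --targets '[{"dx": -0.001,"dy": 0,"dz": 0.004,"yaw": 0,"jaw": 1},{"dx": 0,"dy": 0,"dz": 0.003,"yaw": 0,"jaw": 1},{"dx": 0,"dy": 0,"dz": 0.002,"yaw": 0,"jaw": 1},{"dx": 0,"dy": 0,"dz": 0.0,"yaw": 0,"jaw": 1},{"dx": 0,"dy": 0,"dz": 0,"yaw": 0,"jaw": 1}]'

```text
clock: 8.8
tool_pos: [0.5241, -0.2576, 0.1044]
eef_rot: [0.999, 0.054, 0.008, -0.0]
contact_force: [-0.6, -0.7, -1.4]
opening: 0.156
```

```bash
python3 - <<'E'
from h import *;from plant import r
s=r.get_state();go(s,.5225,-.257,.104,6.2);print(s["moment"])
E
```

```text
pos [ 0.5241 -0.2576  0.1044] yaw 6.14 tilt 0.94 d tool [-0.0015 -0.0008  0.0004] dyaw rad -0.001 q7 -1.16 F [-0.6 -0.7 -1.4] op 0.156
[-0.00232056  0.03867777  0.01077817]
```

play_rows --targets '[{"dx": 0,"dy": 0,"dz": 0.001,"yaw": 0,"jaw": 1},{"dx": 0,"dy": 0,"dz": 0.001,"yaw": 0,"jaw": 1},{"dx": 0,"dy": 0,"dz": 0.001,"yaw": 0,"jaw": 1},{"dx": 0,"dy": 0,"dz": 0.0,"yaw": 0,"jaw": 1},{"dx": 0,"dy": 0,"dz": 0,"yaw": 0,"jaw": 1}]'

```text
clock: 9.3
tool_pos: [0.5243, -0.2576, 0.1044]
eef_rot: [0.999, 0.053, 0.009, 0.0]
contact_force: [0.3, 0.6, -1.3]
opening: 0.155
```

```bash
python3 - <<'E'
from h import *;from plant import r
s=r.get_state();go(s,.5225,-.257,.104,6.2);print(s["moment"])
d=r.snapshot("scene");cv2.imwrite("pics/scene3.png",cv2.resize(d["frame"][130:200,120:220,::-1],None,fx=8,fy=8,interpolation=cv2.INTER_CUBIC))
E
```

```text
pos [ 0.5243 -0.2576  0.1044] yaw 6.12 tilt 1.01 d tool [-0.0017 -0.0008  0.0004] dyaw rad -0.0013 q7 -1.16 F [ 0.3  0.6 -1.3] op 0.155
[ 0.05705297  0.02356282 -0.05502793]
```

View pics/scene3.png

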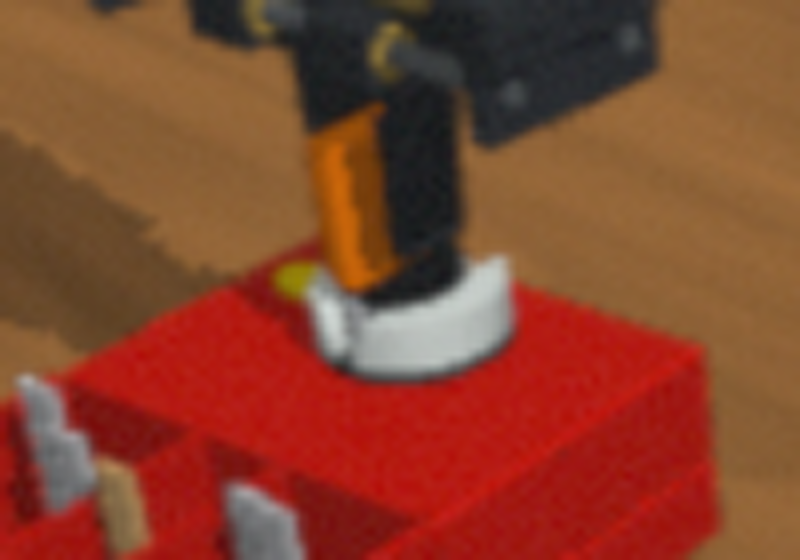

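The collar now rests on the disc and the key is seated. Turning clockwise from here would run joint 7 (−1.16, heading negative) into its −2.66 limit. I'll let go, flip the tool by half a turn, regrip and then turn.

play_rows --targets '[{"dx": 0,"dy": 0,"dz": 0,"yaw": 0,"jaw": 0.5},{"dx": 0,"dy": 0,"dz": 0,"yaw": 0,"jaw": 0.5},{"dx": 0,"dy": 0,"dz": 0,"yaw": 0,"jaw": 0.5},{"dx": 0,"dy": 0,"dz": 0,"yaw": 0,"jaw": 0.5},{"dx": 0,"dy": 0,"dz": 0,"yaw": 0,"jaw": 0.5}]'

```text
clock: 9.85
tool_pos: [0.5246, -0.2579, 0.1037]
eef_rot: [0.999, 0.053, 0.009, 0.0]
contact_force: [-1.6, 0.1, -0.0]
opening: 0.5
```

play_rows --targets '[{"dx": 0,"dy": 0,"dz": -0.01,"yaw": 0,"jaw": 0.5},{"dx": 0,"dy": 0,"dz": -0.02,"yaw": 0,"jaw": 0.5},{"dx": 0,"dy": 0,"dz": -0.03,"yaw": 0,"jaw": 0.5},{"dx": 0,"dy": 0,"dz": -0.015,"yaw": 0,"jaw": 0.5},{"dx": 0,"dy": 0,"dz": 0,"yaw": 0,"jaw": 0.5}]'

```text
clock: 10.35
tool_pos: [0.523, -0.2579, 0.1832]
eef_rot: [0.999, 0.053, 0.009, 0.0]
contact_force: [0.1, 0.4, 0.2]
opening: 0.498
```

```bash
python3 - <<'E'
from h import *;from plant import r
s=r.get_state();go(s,.5235,-.257,.19,186.2);print(s["q"].round(2))
snapw(r,"w3")
E
```

```text
pos [ 0.523  -0.2579  0.1832] yaw 6.12 tilt 1.0 d tool [ 0.0007 -0.0009 -0.0068] dyaw rad 3.1402 q7 -1.15 F [0.1 0.4 0.2] op 0.498
[ 0.43  0.7  -0.07  1.77  0.07  0.66 -1.15]
```

View pics/w3.png

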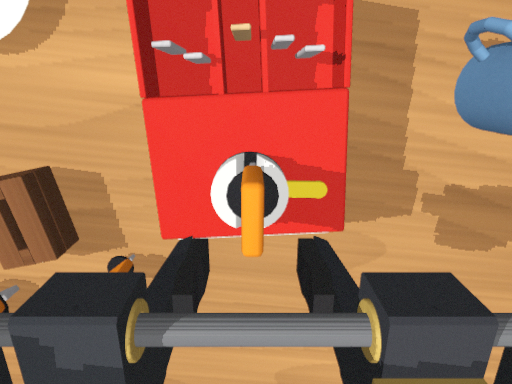

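The key stands upright in the slot, with its handle running from (252,170) to (252,250). Now I flip the tool counter-clockwise, so joint 7 increases.

play_rows --targets '[{"dx": 0,"dy": 0,"dz": 0,"yaw": -0.15,"jaw": 0.5},{"dx": 0,"dy": 0,"dz": 0,"yaw": -0.15,"jaw": 0.5},{"dx": 0,"dy": 0,"dz": 0,"yaw": -0.15,"jaw": 0.5},{"dx": 0,"dy": 0,"dz": 0,"yaw": -0.15,"jaw": 0.5},{"dx": 0,"dy": 0,"dz": 0,"yaw": -0.15,"jaw": 0.5}]'

```text
clock: 10.9
tool_pos: [0.5204, -0.2565, 0.1787]
eef_rot: [0.908, 0.418, 0.005, 0.001]
contact_force: [-0.7, -0.5, -0.4]
opening: 0.499
```

```bash
python3 - <<'E'
from h import *;from plant import r
s=r.get_state();go(s,.5235,-.257,.18,186.2);print(s["q"].round(2))
E
```

```text
pos [ 0.5204 -0.2565  0.1787] yaw 49.45 tilt 0.61 d tool [ 0.0016  0.0027 -0.0012] dyaw rad -2.3867 q7 -0.6 F [-0.7 -0.5 -0.4] op 0.499
[ 0.55  0.71 -0.29  1.77  0.29  0.69 -0.6 ]
```

play_rows --targets '[{"dx": 0,"dy": 0,"dz": 0,"yaw": -0.15,"jaw": 0.5},{"dx": 0,"dy": 0,"dz": -0.002,"yaw": -0.15,"jaw": 0.5},{"dx": 0,"dy": 0,"dz": -0.002,"yaw": -0.15,"jaw": 0.5},{"dx": 0,"dy": 0,"dz": 0,"yaw": -0.15,"jaw": 0.5},{"dx": 0,"dy": 0,"dz": 0,"yaw": -0.15,"jaw": 0.5}]'

```text
clock: 11.4
tool_pos: [0.517, -0.2552, 0.1776]
eef_rot: [0.692, 0.722, 0.003, -0.001]
contact_force: [1.1, 0.1, -0.7]
opening: 0.499
```

play_rows --targets '[{"dx": 0,"dy": 0,"dz": 0,"yaw": -0.15,"jaw": 0.5},{"dx": 0,"dy": 0,"dz": -0.002,"yaw": -0.15,"jaw": 0.5},{"dx": 0,"dy": 0,"dz": -0.002,"yaw": -0.15,"jaw": 0.5},{"dx": 0,"dy": 0,"dz": 0,"yaw": -0.15,"jaw": 0.5},{"dx": 0,"dy": 0,"dz": 0,"yaw": -0.15,"jaw": 0.5}]'

```text
clock: 11.9
tool_pos: [0.5136, -0.2542, 0.1764]
eef_rot: [0.38, 0.925, 0.004, -0.005]
contact_force: [-0.3, -0.2, -0.3]
opening: 0.497
```

```bash
python3 - <<'E'
from h import *;from plant import r
s=r.get_state();go(s,.5235,-.257,.18,186.2);print(s["q"].round(2))
E
```

```text
pos [ 0.5136 -0.2542  0.1764] yaw 135.39 tilt 0.72 d tool [-0.0089  0.005  -0.0036] dyaw rad -0.8867 q7 0.56 F [-0.3 -0.2 -0.3] op 0.497
[ 0.79  0.79 -0.72  1.76  0.66  0.85  0.56]
```

play_rows --targets '[{"dx": 0,"dy": 0,"dz": -0.003,"yaw": -0.15,"jaw": 0.5},{"dx": 0,"dy": 0,"dz": -0.003,"yaw": -0.15,"jaw": 0.5},{"dx": 0,"dy": 0,"dz": 0,"yaw": -0.15,"jaw": 0.5},{"dx": 0,"dy": 0,"dz": 0,"yaw": -0.15,"jaw": 0.5},{"dx": 0,"dy": 0,"dz": 0,"yaw": -0.15,"jaw": 0.5}]'

```text
clock: 12.4
tool_pos: [0.5103, -0.2535, 0.1773]
eef_rot: [0.014, 1.0, 0.008, -0.007]
contact_force: [0.2, -0.1, 0.3]
opening: 0.502
```

play_rows --targets '[{"dx": 0,"dy": 0,"dz": 0,"yaw": -0.12,"jaw": 0.5},{"dx": 0,"dy": 0,"dz": 0,"yaw": 0,"jaw": 0.5},{"dx": 0,"dy": 0,"dz": 0,"yaw": 0,"jaw": 0.5},{"dx": 0,"dy": 0,"dz": 0,"yaw": 0,"jaw": 0.5},{"dx": 0,"dy": 0,"dz": 0,"yaw": 0,"jaw": 0.5}]'

```text
clock: 12.9
tool_pos: [0.5081, -0.2531, 0.1736]
eef_rot: [-0.046, 0.999, 0.011, -0.009]
contact_force: [1.6, -0.6, 0.0]
opening: 0.501
```

```bash
python3 - <<'E'
from h import *;from plant import r
s=r.get_state();go(s,.5238,-.2577,.18,186.2);print(s["q"].round(2))
E
```

```text
pos [ 0.5081 -0.2531  0.1736] yaw -174.76 tilt 1.57 d tool [-0.0151 -0.0059 -0.0068] dyaw rad -0.0167 q7 1.29 F [ 1.6 -0.6  0. ] op 0.501
[ 0.9   0.87 -0.94  1.76  0.81  0.98  1.29]
```

play_rows --targets '[{"dx": -0.014,"dy": -0.005,"dz": 0,"yaw": -0.016,"jaw": 0.4},{"dx": 0,"dy": 0,"dz": 0,"yaw": 0,"jaw": 0.4},{"dx": 0,"dy": 0,"dz": 0,"yaw": 0,"jaw": 0.4},{"dx": 0,"dy": 0,"dz": 0.02,"yaw": 0,"jaw": 0.4},{"dx": 0,"dy": 0,"dz": 0,"yaw": 0,"jaw": 0.4}]'

```text
clock: 13.4
tool_pos: [0.521, -0.2561, 0.1534]
eef_rot: [-0.052, 0.999, 0.01, -0.009]
contact_force: [-0.1, 0.7, -0.4]
opening: 0.6
```

```bash
python3 - <<'E'
from h import *;from plant import r
s=r.get_state();go(s,.5238,-.2577,.1045,186.2);print(s["q"].round(2))
E
```

```text
pos [ 0.521  -0.2561  0.1534] yaw -174.03 tilt 1.55 d tool [-0.0034 -0.0029  0.0488] dyaw rad -0.004 q7 1.29 F [-0.1  0.7 -0.4] op 0.6
[ 0.87  0.91 -0.92  1.74  0.84  0.97  1.29]
```

play_rows --targets '[{"dx": -0.003,"dy": -0.0025,"dz": 0.01,"yaw": 0,"jaw": 0.4},{"dx": 0,"dy": 0,"dz": 0.015,"yaw": 0,"jaw": 0.4},{"dx": 0,"dy": 0,"dz": 0.012,"yaw": 0,"jaw": 0.4},{"dx": 0,"dy": 0,"dz": 0.004,"yaw": 0,"jaw": 0.5},{"dx": 0,"dy": 0,"dz": 0,"yaw": 0,"jaw": 0.6}]'

```text
clock: 13.9
tool_pos: [0.5234, -0.2575, 0.1099]
eef_rot: [-0.052, 0.999, 0.01, -0.009]
contact_force: [0.1, -0.8, 0.4]
opening: 0.441
```

```bash
python3 - <<'E'
from h import *;from plant import r
s=r.get_state();go(s,.5238,-.2577,.1045,186.2);print(s["q"].round(2))
E
```

```text
pos [ 0.5234 -0.2575  0.1099] yaw -174.07 tilt 1.53 d tool [-0.0005 -0.0003  0.0054] dyaw rad -0.0046 q7 1.24 F [ 0.1 -0.8  0.4] op 0.441
[ 0.85  0.97 -0.88  1.75  0.91  0.91  1.24]
```

play_rows --targets '[{"dx": 0,"dy": 0,"dz": 0.004,"yaw": 0,"jaw": 1},{"dx": 0,"dy": 0,"dz": 0,"yaw": 0,"jaw": 1},{"dx": 0,"dy": 0,"dz": 0,"yaw": 0,"jaw": 1},{"dx": 0,"dy": 0,"dz": 0,"yaw": 0,"jaw": 1},{"dx": 0,"dy": 0,"dz": 0,"yaw": 0,"jaw": 1}]' --squeeze 45

```text
clock: 14.4
tool_pos: [0.524, -0.2575, 0.1065]
eef_rot: [-0.052, 0.999, 0.01, -0.008]
contact_force: [0.4, 0.1, -0.8]
opening: 0.152
```

```bash
python3 - <<'E'
from h import *;from plant import r
s=r.get_state();go(s,.5238,-.2577,.1045,186.2);print(s["moment"].round(2))
E
```

```text
pos [ 0.524  -0.2575  0.1065] yaw -174.08 tilt 1.46 d tool [ 0.0002 -0.0003  0.002 ] dyaw rad -0.0049 q7 1.24 F [ 0.4  0.1 -0.8] op 0.152
[ 0.05 -0.11  0.04]
```

play_rows --targets '[{"dx": 0,"dy": 0,"dz": 0,"yaw": 0.1,"jaw": 1},{"dx": 0,"dy": 0,"dz": 0,"yaw": 0.1,"jaw": 1},{"dx": 0,"dy": 0,"dz": 0,"yaw": 0.1,"jaw": 1},{"dx": 0,"dy": 0,"dz": 0,"yaw": 0.1,"jaw": 1},{"dx": 0,"dy": 0,"dz": 0,"yaw": 0.1,"jaw": 1}]'

```text
clock: 14.9
tool_pos: [0.5243, -0.2554, 0.1065]
eef_rot: [0.205, 0.979, 0.009, -0.01]
contact_force: [0.5, 0.5, -1.3]
opening: 0.154
```

```bash
python3 - <<'E'
from h import *;from plant import r
s=r.get_state();go(s,.524,-.2575,.1055,90);print(s["moment"].round(2))
E
```

```text
pos [ 0.5243 -0.2554  0.1065] yaw 156.35 tilt 1.57 d tool [-0.0006 -0.002   0.0009] dyaw rad 1.158 q7 0.79 F [ 0.5  0.5 -1.3] op 0.154
[-0.02 -0.22  0.12]
```

play_rows --targets '[{"dx": 0,"dy": -0.0015,"dz": 0,"yaw": 0.1,"jaw": 1},{"dx": 0,"dy": 0,"dz": 0,"yaw": 0.1,"jaw": 1},{"dx": 0,"dy": 0,"dz": 0,"yaw": 0.1,"jaw": 1},{"dx": 0,"dy": 0,"dz": 0,"yaw": 0.1,"jaw": 1},{"dx": 0,"dy": 0,"dz": 0,"yaw": 0.1,"jaw": 1}]'

```text
clock: 15.4
tool_pos: [0.5245, -0.2556, 0.1066]
eef_rot: [0.449, 0.893, 0.007, -0.012]
contact_force: [0.2, -0.7, -1.7]
opening: 0.158
```

```bash
python3 - <<'E'
from h import *;from plant import r
s=r.get_state();go(s,.524,-.2575,.1055,90);print(s["moment"].round(2))
E
```

```text
pos [ 0.5245 -0.2556  0.1066] yaw 126.65 tilt 1.57 d tool [-0.0013 -0.0015  0.001 ] dyaw rad 0.6397 q7 0.37 F [ 0.2 -0.7 -1.7] op 0.158
[-0.08 -0.15  0.1 ]
```

play_rows --targets '[{"dx": -0.001,"dy": -0.001,"dz": 0,"yaw": 0.1,"jaw": 1},{"dx": 0,"dy": 0,"dz": 0,"yaw": 0.1,"jaw": 1},{"dx": 0,"dy": 0,"dz": 0,"yaw": 0.1,"jaw": 1},{"dx": 0,"dy": 0,"dz": 0,"yaw": 0.1,"jaw": 1},{"dx": 0,"dy": 0,"dz": 0,"yaw": 0.06,"jaw": 1}]'

```text
clock: 15.9
tool_pos: [0.5247, -0.2558, 0.1066]
eef_rot: [0.647, 0.762, 0.005, -0.013]
contact_force: [0.4, -1.1, -2.1]
opening: 0.151
```

```bash
python3 - <<'E'
from h import *;from plant import r
s=r.get_state();go(s,.524,-.2575,.1055,90);print(s["moment"].round(2))
E
```

```text
pos [ 0.5247 -0.2558  0.1066] yaw 99.31 tilt 1.6 d tool [-0.0016 -0.0009  0.0011] dyaw rad 0.1625 q7 -0.0 F [ 0.4 -1.1 -2.1] op 0.151
[-0.11 -0.12  0.14]
```

play_rows --targets '[{"dx": 0,"dy": 0,"dz": 0,"yaw": 0.04,"jaw": 1},{"dx": 0,"dy": 0,"dz": 0,"yaw": 0.04,"jaw": 1},{"dx": 0,"dy": 0,"dz": 0,"yaw": 0.03,"jaw": 1},{"dx": 0,"dy": 0,"dz": 0,"yaw": 0.03,"jaw": 1},{"dx": 0,"dy": 0,"dz": 0,"yaw": 0.0,"jaw": 1}]'

```text
clock: 16.4
tool_pos: [0.5247, -0.2558, 0.1066]
eef_rot: [0.701, 0.713, 0.004, -0.013]
contact_force: [0.1, -1.1, -1.3]
opening: 0.15
```

```bash
python3 - <<'E'
from h import *;from plant import r
s=r.get_state();go(s,.524,-.2575,.1055,90);print(s["moment"].round(2))
E
```

```text
pos [ 0.5247 -0.2558  0.1066] yaw 90.95 tilt 1.55 d tool [-0.0017 -0.0007  0.0011] dyaw rad 0.0166 q7 -0.11 F [ 0.1 -1.1 -1.3] op 0.15
[-0.14 -0.19  0.12]
```

play_rows --targets '[{"dx": 0,"dy": 0,"dz": 0,"yaw": 0.03,"jaw": 1},{"dx": 0,"dy": 0,"dz": 0,"yaw": 0.03,"jaw": 1},{"dx": 0,"dy": 0,"dz": 0,"yaw": 0.03,"jaw": 1},{"dx": 0,"dy": 0,"dz": 0,"yaw": 0.03,"jaw": 1},{"dx": 0,"dy": 0,"dz": 0,"yaw": 0.03,"jaw": 1}]'

```text
clock: 16.9
tool_pos: [0.5245, -0.2558, 0.1067]
eef_rot: [0.753, 0.658, 0.003, -0.013]
contact_force: [0.0, -1.2, -1.2]
opening: 0.165
```

```bash
python3 - <<'E'
from h import *;from plant import r
s=r.get_state();go(s,.524,-.2575,.1055,90);print(s["moment"].round(2))
d=r.snapshot("top");cv2.imwrite("pics/top4.png",cv2.resize(d["frame"][130:220,300:410,::-1],None,fx=6,fy=6,interpolation=cv2.INTER_CUBIC))
d=snapw(r,"w4")
E
```

```text
pos [ 0.5245 -0.2558  0.1067] yaw 82.25 tilt 1.48 d tool [-0.0018 -0.0003  0.0011] dyaw rad -0.1353 q7 -0.23 F [ 0.  -1.2 -1.2] op 0.165
[-0.37 -0.02  1.29]
```

View pics/w4.png

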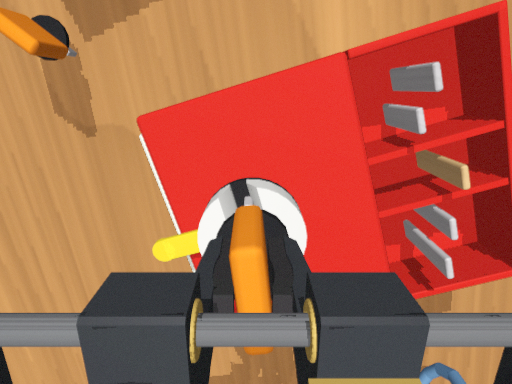

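View pics/top4.png

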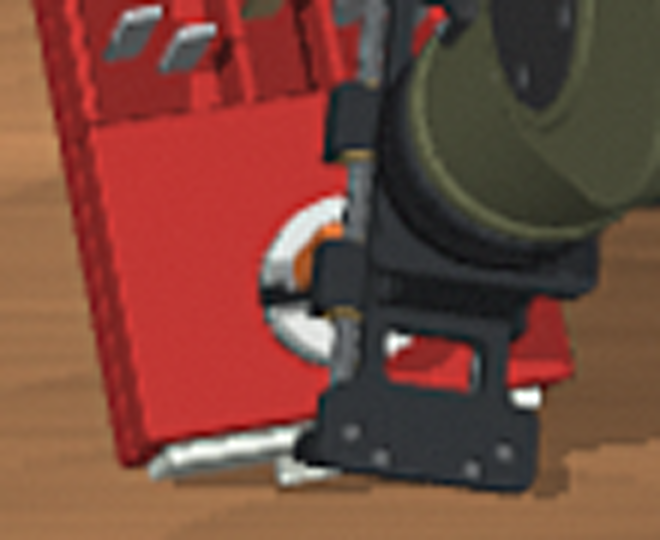

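The moment about z jumped to 1.29 N m, so the lock is at its stop. The yellow tongue at (175,245) is over the white tray front. I'll ease back slightly within the play and let go.

play_rows --targets '[{"dx": 0,"dy": 0,"dz": 0,"yaw": -0.04,"jaw": 1},{"dx": 0,"dy": 0,"dz": 0,"yaw": -0.03,"jaw": 1},{"dx": 0,"dy": 0,"dz": 0,"yaw": 0,"jaw": 1},{"dx": 0,"dy": 0,"dz": 0,"yaw": 0,"jaw": 0.5},{"dx": 0,"dy": 0,"dz": 0,"yaw": 0,"jaw": 0.5}]' --squeeze 20

```text
clock: 17.5
tool_pos: [0.5249, -0.2555, 0.1068]
eef_rot: [0.73, 0.683, 0.004, -0.013]
contact_force: [0.4, -0.3, -0.9]
opening: 0.325
```

play_rows --targets '[{"dx": 0,"dy": 0,"dz": 0,"yaw": 0,"jaw": 0.4},{"dx": 0,"dy": 0,"dz": 0,"yaw": 0,"jaw": 0.4},{"dx": 0,"dy": 0,"dz": 0,"yaw": 0,"jaw": 0.4},{"dx": 0,"dy": 0,"dz": 0,"yaw": 0,"jaw": 0.4},{"dx": 0,"dy": 0,"dz": 0,"yaw": 0,"jaw": 0.4}]'

```text
clock: 18.0
tool_pos: [0.5254, -0.2553, 0.1073]
eef_rot: [0.731, 0.682, 0.005, -0.013]
contact_force: [-1.0, 1.2, 0.0]
opening: 0.602
```

```bash
python3 - <<'E'
from h import *;from plant import r
s=r.get_state();go(s,.524,-.2575,.1055,90);print(s["moment"].round(2))
E
```

```text
pos [ 0.5254 -0.2553  0.1073] yaw 86.06 tilt 1.58 d tool [-0.0024 -0.0012  0.0018] dyaw rad -0.0688 q7 -0.17 F [-1.   1.2  0. ] op 0.602
[-0.04 -0.07 -0.01]
```

play_rows --targets '[{"dx": 0,"dy": 0,"dz": -0.01,"yaw": 0,"jaw": 0.4},{"dx": 0,"dy": 0,"dz": -0.025,"yaw": 0,"jaw": 0.4},{"dx": 0,"dy": 0,"dz": -0.04,"yaw": 0,"jaw": 0.4},{"dx": 0,"dy": 0,"dz": -0.03,"yaw": 0,"jaw": 0.4},{"dx": 0,"dy": 0,"dz": 0,"yaw": 0,"jaw": 0.4}]'

```text
clock: 18.5
tool_pos: [0.5264, -0.2574, 0.2176]
eef_rot: [0.731, 0.683, 0.005, -0.014]
contact_force: [0.6, 0.5, 0.1]
opening: 0.603
```

play_rows --targets '[{"dx": 0,"dy": -0.04,"dz": 0,"yaw": 0,"jaw": 0.4},{"dx": 0,"dy": -0.04,"dz": 0,"yaw": 0,"jaw": 0.4},{"dx": 0,"dy": -0.04,"dz": 0,"yaw": 0,"jaw": 0.4},{"dx": 0,"dy": 0,"dz": 0,"yaw": 0,"jaw": 0.4},{"dx": 0,"dy": 0,"dz": 0,"yaw": 0,"jaw": 0.4}]'

```text
clock: 19.0
tool_pos: [0.4024, -0.248, 0.2196]
eef_rot: [0.73, 0.683, 0.005, -0.013]
contact_force: [1.5, -0.4, 0.4]
opening: 0.598
```

```bash
python3 - <<'E'
from h import *;from plant import r
s=r.get_state();go(s,.524,-.2575,.1055,90)
d=r.snapshot("top");np.savez("top5.npz",**d);cv2.imwrite("pics/top5.png",cv2.resize(d["frame"][130:220,300:410,::-1],None,fx=6,fy=6,interpolation=cv2.INTER_CUBIC))
d=snapw(r,"w5")
d=r.snapshot("scene");cv2.imwrite("pics/scene5.png",d["frame"][:,:,::-1])
E
```

```text
pos [ 0.4024 -0.248   0.2196] yaw 86.14 tilt 1.63 d tool [-0.0042  0.1234  0.1126] dyaw rad -0.0674 q7 -0.07 F [ 1.5 -0.4  0.4] op 0.598
```

View pics/w5.png

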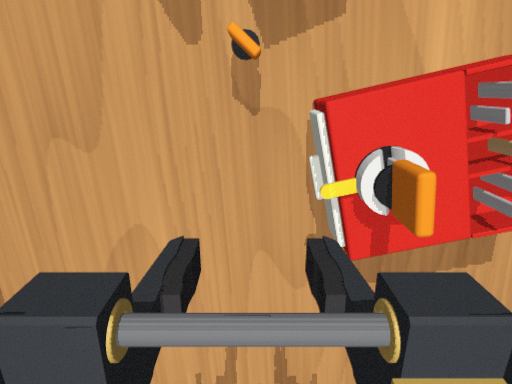

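View pics/top5.png

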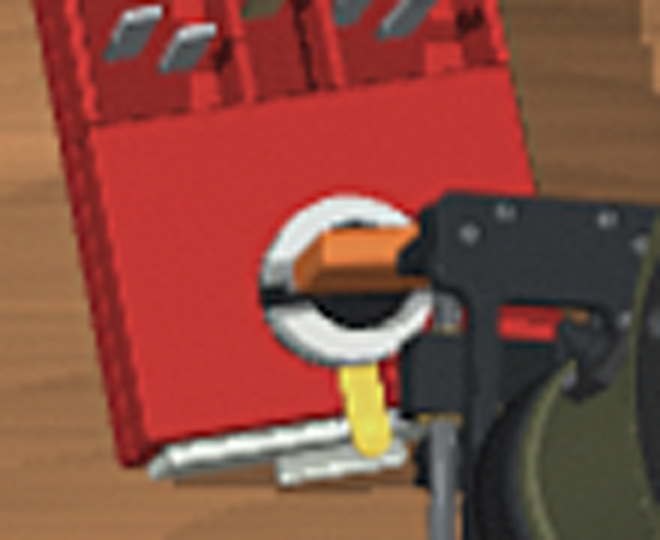

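View pics/scene5.png

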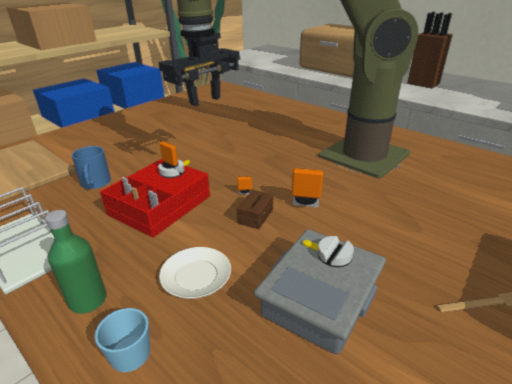

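The key is standing in the caddy lock and the tongue lies over the tray front. The container's lock looks unchanged. I'll check the angles and positions with numbers.

```bash
python3 - <<'E'
from h import *
d=wcam(load("w5.npz")); f=d["frame"]; H,S,V=cv2.split(cv2.cvtColor(f,cv2.COLOR_RGB2HSV))
om=(H>=8)&(H<=20)&(S>190)&(V>120)
for m,s,c in blobs(om,300):
    P=depth(d,m); zt=np.percentile(P[:,2],95); t=P[P[:,2]>zt-.004]; print("handle",c.round(),zt.round(4),cv2.minAreaRect((t[:,:2]*1000).astype(np.float32)))
    for lo,hi in((.1,.11),(.115,.125),(.13,.14)):
        q=P[(P[:,2]>lo)&(P[:,2]<hi)]; print(lo,len(q),q.mean(0).round(4) if len(q) else 0)
col=np.arange(512)[None]; row=np.arange(384)[:,None]
ye=(H>22)&(H<35)&(S>150)&(V>150)&(col>315)&(col<365)&(row>170)&(row<205)
P=depth(d,ye); mu=P.mean(0); w,E=np.linalg.eigh(np.cov(P[:,:2].T)); print("tongue",mu.round(4),"dir",np.degrees(np.arctan(E[1,1]/E[0,1])))
red=((H<5)|(H>175))&(S>180)&(V>120)
pts=np.array([[317,109],[342,246]]) # white front outer-left edge approx
print("front edge yaw", [np.degrees(np.arctan2(*((a-b)[[1,0]]))) for a,b in [plane(d,pts,.06)]])
cv2.imwrite("pics/w5c.png",cv2.resize(f[90:270,300:460,::-1],None,fx=3.3,fy=3.3,interpolation=cv2.INTER_CUBIC))
E
```

```text
handle [244.  40.] 0.051 ((399.2615661621094, -126.93010711669922), (9.800494194030762, 34.93264389038086), 43.32728576660156)
0.1 0 0
0.115 0 0
0.13 0 0
handle [414. 197.] 0.1471 ((522.6928100585938, -257.1680603027344), (13.822443962097168, 48.5301399230957), 3.302227735519409)
0.1 250 [ 0.5171 -0.2532  0.1059]
0.115 359 [ 0.5171 -0.2525  0.1201]
0.13 417 [ 0.5171 -0.2529  0.1352]
tongue [ 0.4782 -0.2625  0.0755] dir 8.978506134073996
front edge yaw [np.float64(99.88898069977415)]
```

View pics/w5c.png

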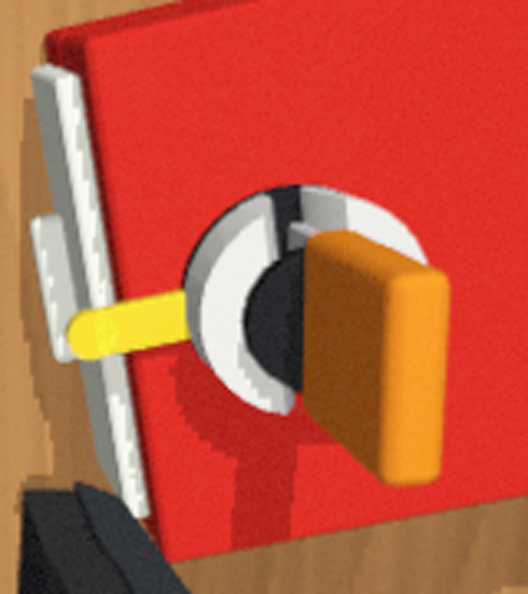

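```bash
python3 -c "
from plant import r
print(r.get_state()['clock']); print(r.finish_job())"
```

```text
19.15
the job is handed in; nothing more can be done
None
```

The caddy's tray is locked, and the orange key is standing upright in the slot with the gripper clear of it. I handed the job in at 19.15 s. The hand-in returns no verdict, so this rests on my own last checks.

I took the middle-sized key from its stand and seated it in the caddy's slot. Joint 7 did not have the range to turn it from that grip, so I let go, turned the tool half a turn and regripped. I then turned the key clockwise until the twist about the vertical jumped from about 0.12 to 1.3 N m, eased back slightly within the play, let go and withdrew.

- **Lock:** the tongue lies over the white tray front. It measures 9.0°, and the direction square to the front is 9.9°, so the lock is within about 1° of locked.
- **Key:** the handle top is at 0.147 m (0.146 expected when seated). Its centre is about 1 mm from the measured lock axis. The handle's side face shows no measurable lean.
- **Container:** its lock looks unchanged, judged by eye in the last scene picture only; I did not measure its angle.
- **Differences:** the top and wrist cameras disagreed by about 2–5 mm on the lock's position along x, which did not affect the fit. While turning, the handle slipped a little in the grip at the stop.

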